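Index the slide stand and present the slide label up

ROBOT

A 6-joint arm with a two-finger parallel gripper is mounted at the origin on a cart in front of the work surface, level with it; the furniture and walls round the work are solid. World frame = base frame: x ahead of the robot, y to its left, z up, the work surface at z = 0. Lengths are in m, angles in degrees, forces in N, time in s.
With the tool pointing down it reaches from about 0.225 to 0.725 m from the base axis. Payload 3.1 kg.
Tool frame: the origin (TCP) lies midway between the tips of the shut fingers; the grasp point (between the pads) lies 19 mm behind it; z points along the fingers, y is the line along which they close (so a half turn about z gives the same grasp; the last joint's range is limited). The gripper opens to 85 mm and grips with 20 to 120 N. Pads are 22 mm wide; open, the fingers measure 114 mm over their backs; the gripper's body (76 mm by 85 mm) begins 54 mm behind the grasp point. The pads swing forward as they close: fully open they stand 13 mm farther back than shut.
Start: joints at [60.115, 2.75, 5.684, 92.934, 0, 82.678], TCP at [0.201, 0.485, 0.231] pointing down, gripper open.
Joint ranges: [-166.93, 166.93], [-56.73, 111.36], [-69.38, 81.34], [-121.58, 131.49], [-85.45, 84.26], [-180, 180]. Speed limits (degrees/s): [159.86, 159.86, 180, 180, 180, 180].

INTERFACE

Orientations are given as [roll, pitch, yaw] about the fixed x, y, z axes, in that order (R = Rz(yaw) Ry(pitch) Rx(roll)).
In Python, from bench import manip, camrig, readout gives the robot as it stands (manip), with the cameras (camrig) and the readings (readout).
- The arm moves only by the tool nudge_tcp, called after ">>>" by a JSON object that holds its "op" and its "data". Schema: {"type":"object","properties":{"ticks":{"type":"string"},"jaw":{"type":"number"},"grip_n":{"type":"number"},"only":{"type":"string"},"quiet":{"type":"boolean"},"lines":{"type":"string"}},"required":["ticks"],"additionalProperties":false}. ticks is a string of 1 to 12 rows, parted by semicolons, with the numbers parted by spaces; each row has 6 numbers: dx, dy, dz in m, then a rotation vector rx, ry, rz in degrees; each row is the pose to reach, as a shift and turn from the pose commanded when the call began, along the tool's axes at that moment; what a row does not reach only later rows make up. A row lasts 1/10 s, in which the tool goes at most 0.05 m and 8.59 degrees, less where a joint would pass 70% of its speed; a pose out of reach is approached as far as the arm can. jaw is the finger opening in m, set as the call begins (left out keeps the last). The fingers move at their own pace and stop on an object; grip_n is the grip in N (left out, the last holds). Time passes only in rows, so rows that do not move let the fingers close. The tool returns the time, the measured TCP pose, the force, the opening and the grip force at its end. only (a regular expression) keeps the lines of the reply that match it, lines (a string "A,B") keeps lines A to B, and quiet returns only ok. Input that does not fit is refused with a message, and nothing moves.
- readout.observe(): the state, without advancing time (a new reading comes with each control period).
- camrig.snapshot(name): name is "scene" or "side" or "wrist"; returns a dict with "color" (384x512x3 uint8, red, green, blue), "fovy" (degrees; the focal length in pixels is half the picture's height over the tangent of half this angle, whatever the lens; pixels are square), "cx", "cy" (the principal point, pixels), "eye" and "attitude" of the camera in the world; the wrist camera has in their place "mount" (4x4, takes a point from camera to tool coordinates, whose origin is the TCP and whose axes are the flange's). Camera axes: x right, y down, z forward; pixel columns grow to the right and rows downward; lengths in m; the calibration is good to about 2 mm. A picture is of the moment at which its call begins: read the wrist's pose just before it. There is no depth.
- manip.job_done(): hands the job in; it is judged then, once.
The state is a dict: "time": time; "joints": joint angles; "joint_vel": joint speeds; "effort": joint torques, N m; "tcp_pos": TCP position; "tcp_rot": TCP orientation; "wrist_force": force on the tool from outside, world axes, zero at the start; "moment": the same for the moment, N m; "grip_width": finger opening in m; "finger_force": force on a finger pad.
Only numpy, scipy, OpenCV 4.12 (cv2) and the standard library are available. Lean on these libraries where they do the work, as an engineer would, in place of code of your own. Each camera call takes 0.05 s, during which the arm holds its last target. There are 200 camera calls.

TASK

A thick glass slide stands on its frosted, corner-notched end in a detented turning stand. Turn the stand by its red pin, click by click, until the slide's label side faces the white dot at the front of the plinth as nearly as the clicks allow, and leave it resting in that click; then lift the slide out by its clear upper end and finish holding it still in the gripper, level and label up, about 14 cm above the worktop over the middle of the light pad, with the frosted end pointing away from the pad's green dot. Do not put it down or let go, and leave the other things on the worktop where they are.

Things in the scene. Friction and masses are not known exactly. Their poses are not given: they have to be found in the camera images.
- slide: Loose rigid glass slide, pale blue, 90 long, 30 wide, 6 mm thick, 30 g, standing upright, frosted end down. Origin: middle of the frosted end's edge (its foot), mid thickness. z: along the length to the clear end; y: across the width; x: out of the label face. Frosted band z 0 to 30 mm: white with dark bar marks on the label face, plain light grey on the back. Grip it by its two long edges.
- stand: Fixed round dark steel base of the turning stand, 140 mm diameter, 8 mm high, on the plinth; a roller housing (20 mm high) reaching 84 mm out at its +y side, origin at the centre of its underside, 30 mm above the worktop, z up. Its yaw varies. At the start the label face (slide x) points along the stand's x axis, away from the white dot or sideways.
- rotor (a joint): Turn of the blue table (124 mm diameter, top 54 mm above the worktop) about the stand's vertical axis, rad, counter-clockwise from above positive, 0 at the start. Detents (spring roller between two bumps) at -3.14, -1.57, 0, 1.57 and 3.14, stops at -3.6 and 3.6; let go within 0.04 rad of a detent it settles there; elsewhere it stays where left. Passing a bump takes up to about 5 N at the pin.
- index_pin (a point): Centre of the red grip (12 mm diameter, 89 to 138 mm above the worktop) of the table's upright index pin, 125 mm above the worktop; the pin's top is at 149 mm. It stands 52 mm from the turning axis, behind the slide (on the side away from the label face), and turns with the table. Take it from above.
- plinth: Fixed round grey plinth under the stand, 172 mm diameter, 30 mm high, origin at the centre of its underside, on the stand's turning axis. Its x axis points from the white dot through the centre, roughly away from the robot. The plinth (with stand and slide) and the light pad may change places.
- front_dot (a point): White dot, 11 mm, on the rim of the plinth's top, on the side towards the robot, 77 mm from the turning axis. Label facing the dot: the label face's outward direction (slide x) points from the axis towards the dot, to the nearest click.
- pad_dot (a point): Green dot, 8 mm, at the middle of the light pad's edge nearest the robot, 55 mm from the pad's centre.
- light_pad: Fixed flat grey light pad with a white top, 120 x 95 mm, 14 mm high, origin at the centre of its underside, z up.
- tip_box: Bystander: pale green pipette tip box, 91 x 119 x 71 mm, origin at the centre of its underside. Stays where it is.
- iodine: Bystander: brown dropper bottle with a red label, 32 mm diameter, 93 mm high, origin at the centre of its underside. Stays where it is.
- oil: Bystander: small white-capped bottle, 26 mm diameter, 67 mm high, origin at the centre of its underside. Stays where it is.
- lab_timer: Bystander: white timer, 62 x 62 x 20 mm, origin at the centre of its underside. Stays where it is.
- glass_box: Bystander: small white box with a red-edged top, 26 x 26 x 12 mm, origin at the centre of its underside. Stays where it is.
- notch (a point): Corner notch, 9 mm wide and 12 mm high, cut out of the frosted end at the slide's +y corner (this point: its centre). Looking at the label face with the frosted end down, the notch is at the lower right; looking at the back, at the lower left.
- slide_mid (a point): Middle of the slide, 45 mm from the frosted end. The slide's foot stands on the table top at its centre, between two black jaws 12 mm wide and 22 mm high before and behind it and two posts 3 mm wide and 20 mm high at its edges (about 1 mm play); drawn straight up it is free once raised 25 mm. Good grip height: 55 to 75 mm from the frosted end.

How it is judged (in metres and radians):
On the way, in this order (a step that is already met when the one before it is completed fails the run):
1. the slide still stands in the stand, its label side faces the white dot (within about 53 degrees), and the table rests in a detent (x of front_dot in the frame of slide above 0.045 m and height (world z) of slide below 0.062 m and angle between slide's own z axis and vertical below 0.15 rad and (value of joint rotor between -3.2416 and -3.0416 rad or value of joint rotor between -1.6708 and -1.4708 rad or value of joint rotor between -0.1 and 0.1 rad or value of joint rotor between 1.4708 and 1.6708 rad or value of joint rotor between 3.0416 and 3.2416 rad) and velocity of joint rotor between -0.1 and 0.1 rad/s and contact force between the fingers and rotor below 0.2 N), for 0.2 s.
2. the slide is lifted clear of the stand in the fingers (height (world z) of slide above 0.085 m and contact force between the fingers and slide above 0.5 N), for 0.1 s.
At the end, for the whole second after the job is handed in: slide held still by its clear end (over 36 mm from the frosted end), label up within 0.2 rad, 90 to 200 mm above the worktop, middle within 35 mm of over the pad centre, frosted end away from the green dot, touching neither pad nor stand; the table in a detent (angle between slide's own x axis and vertical below 0.2 rad and height (world z) of slide between 0.09 and 0.2 m and horizontal distance between slide_mid and light_pad below 0.035 m and z of pad_dot in the frame of slide above 0.04 m and z of the grasp point in the frame of slide above 0.036 m and contact force between the fingers and slide above 0.5 N and contact force between slide and light_pad below 0.05 N and contact force between slide and stand below 0.05 N and contact force between slide and plinth below 0.05 N and linear speed of slide below 0.03 m/s and angular speed of slide below 0.3 rad/s and (value of joint rotor between -3.2416 and -3.0416 rad or value of joint rotor between -1.6708 and -1.4708 rad or value of joint rotor between -0.1 and 0.1 rad or value of joint rotor between 1.4708 and 1.6708 rad or value of joint rotor between 3.0416 and 3.2416 rad)); the arm keeps its last pose, push and grip.
It fails at once if a bystander is shoved or knocked (moved over 30 mm) (distance of any of tip_box, iodine, oil, lab_timer, glass_box from where it was at the start of the episode above 0.03 m).
It fails at once if the slide lies or falls on the worktop or pad (height (world z) of slide below 0.046 m).
It also fails if it takes over 61 s, if anything falls off the work surface, if the arm or the gripper's body presses on something with over 40 N, if the wrist force passes 120 N, or if a joint passes its speed limit or range.

## Working session

There is one attempt and no reset: what is moved stays moved. The work goes in short steps, Python scripts to look and compute and a tool call to move; the robot and the scene stay as the last step left them, time stands still between calls to the robot, and variables do not carry over. Pictures are saved under pics/ and viewed, at most 10 in all, crops included, and the job is handed in when it is done.

```bash
ls; mkdir -p pics; cat > h.py <<'E'
import numpy as np, cv2
from bench import manip, camrig, readout
from scipy.spatial.transform import Rotation as R
def shot(n):
    o=readout.observe(); s=camrig.snapshot(n)
    f=s["color"].shape[0]/2/np.tan(np.radians(s["fovy"])/2)
    if n=="wrist":
        T=np.eye(4);T[:3,:3]=R.from_euler('xyz',o["tcp_rot"],degrees=True).as_matrix();T[:3,3]=o["tcp_pos"]
        M=T@np.array(s["mount"]);A=M[:3,:3];e=M[:3,3]
    else:
        e=np.array(s["eye"]);A=np.array(s["attitude"])
        if A.shape!=(3,3): A=R.from_euler('xyz',A.ravel(),degrees=True).as_matrix()
    return s["color"],f,s["cx"],s["cy"],e,A
def ray(c,u,v):
    _,f,cx,cy,e,A=c
    return e,A@np.array([(u-cx)/f,(v-cy)/f,1.])
def plane(c,u,v,z):
    e,d=ray(c,u,v); return e+d*(z-e[2])/d[2]
def proj(c,p):
    _,f,cx,cy,e,A=c
    q=A.T@(np.array(p)-e); return np.array([cx+f*q[0]/q[2],cy+f*q[1]/q[2]])
def save(c,n): cv2.imwrite(n,c[0][:,:,::-1])
E
python3 - <<'E'
from h import *
print(readout.observe())
for n in("scene","side"):
    s=camrig.snapshot(n); print({k:v for k,v in s.items() if k!="color"})
a=shot("scene");b=shot("side")
save(a,"pics/scene.png");save(b,"pics/side.png")
E
```

```text
bench.py
pics
{'time': 0.0, 'joints': array([6.01142125e+01, 2.79164889e+00, 5.59038329e+00, 9.29345060e+01,
       1.14184926e-04, 8.26774654e+01]), 'joint_vel': array([ 0.05334496,  0.01791332,  0.02037154,  0.05048421, -0.00701583,
       -0.00032345]), 'effort': array([-3.95125289e-05, -3.38784277e+01,  3.20013034e+01,  2.03931687e-02,
       -1.46139860e-04,  4.05732067e-06]), 'tcp_pos': array([0.20114208, 0.48426276, 0.23011771]), 'tcp_rot': array([-1.79865350e+02, -1.74179719e-02,  1.57436726e+02]), 'wrist_force': array([-0.03145055,  0.04241919, -0.50525672]), 'moment': array([ 0.0627109 , -0.00654737,  0.03872988]), 'finger_force': 0.0, 'grip_width': 0.08549002681357584}
{'fovy': 54.61850660641403, 'cx': 258.01642001840486, 'cy': 194.58547366453365, 'eye': array([-0.04111364, -0.50897586,  0.72237293]), 'attitude': array([-124.55188702,   -0.85965322,  -44.43273075])}
{'fovy': 43.248057582168386, 'cx': 257.76348986772484, 'cy': 192.1953901952974, 'eye': array([-0.03291673, -0.76265229,  0.88614229]), 'attitude': array([-125.26972708,    0.6755659 ,  -35.66827928])}
```

View pics/scene.png

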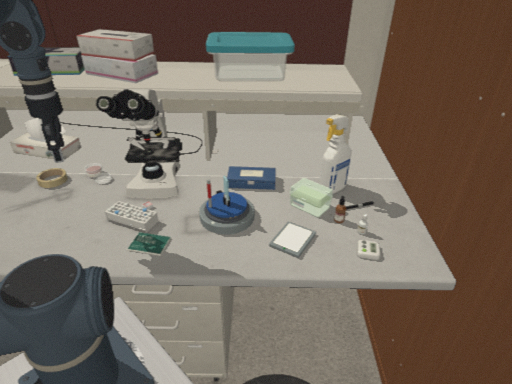

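View pics/side.png

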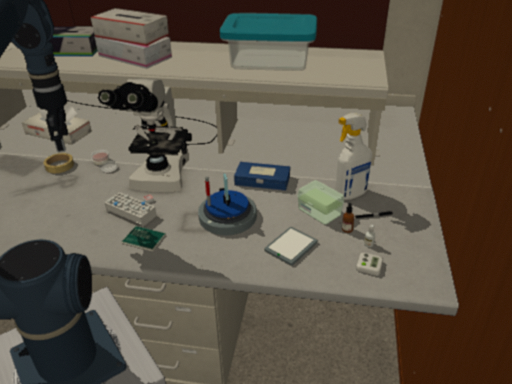

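The scene and side views show the stand at scene (228,210), its pin at (209,190), the slide at (226,190), and the pad at (293,238). I'll mask and measure these next.

```bash
python3 - <<'E'
from h import *
cs=[shot("scene"),shot("side")]
tiles=[]
for c,(x,y) in zip(cs,[(190,165),(190,165)]):
    t=c[0][y:y+100,x:x+135]; tiles.append(cv2.resize(t,None,fx=5.9,fy=5.9,interpolation=cv2.INTER_CUBIC)[:295*2])
    h=cv2.cvtColor(c[0],cv2.COLOR_RGB2HSV)
    sub=np.zeros(h.shape[:2],bool); sub[y:y+110,x:x+150]=1
    red=(((h[...,0]<8)|(h[...,0]>172))&(h[...,1]>150)&sub).astype(np.uint8)
    n,l,st,ce=cv2.connectedComponentsWithStats(red)
    print("red",[(st[i].tolist(),ce[i].round(1).tolist()) for i in range(1,n) if st[i][4]>5])
    g=((h[...,0]>40)&(h[...,0]<85)&(h[...,1]>90)&sub).astype(np.uint8)
    n,l,st,ce=cv2.connectedComponentsWithStats(g)
    print("green",[(st[i].tolist(),ce[i].round(1).tolist()) for i in range(1,n) if st[i][4]>2])
    b=((h[...,0]>100)&(h[...,0]<125)&(h[...,1]>150)&sub);b[:190]=0
    v,u=np.nonzero(b); 
    if len(u): print("blue",u.min(),u.max(),v.min(),v.max())
    w=((h[...,1]<40)&(h[...,2]>190)&sub).astype(np.uint8)
    n,l,st,ce=cv2.connectedComponentsWithStats(w)
    for i in range(1,n):
        if st[i][4]>3: print("white",st[i].tolist(),ce[i].round(1), plane(c,*ce[i],.014).round(3), plane(c,*ce[i],.03).round(3))
for i,t in enumerate(tiles): cv2.imwrite(f"pics/crop{i}.png",t[:,:,::-1])
E
```

```text
red [([208, 185, 3, 13, 25], [208.7, 190.8])]
green []
blue 207 245 193 216
white [242, 171, 11, 3, 28] [247.4 172. ] [0.761 0.35  0.014] [0.743 0.33  0.03 ]
white [196, 175, 10, 1, 10] [200.5 175. ] [0.622 0.45  0.014] [0.607 0.428 0.03 ]
white [291, 177, 41, 18, 291] [311.  185.4] [0.862 0.132 0.014] [0.841 0.117 0.03 ]
white [314, 177, 5, 1, 5] [316. 177.] [0.919 0.155 0.014] [0.897 0.14  0.03 ]
white [292, 199, 37, 17, 199] [312.  208.3] [0.759 0.045 0.014] [0.741 0.032 0.03 ]
white [302, 198, 4, 2, 4] [303.5 198.5] [0.781 0.099 0.014] [0.762 0.085 0.03 ]
white [274, 224, 38, 28, 615] [292.5 237.1] [ 0.608 -0.005  0.014] [ 0.593 -0.016  0.03 ]
red [([206, 182, 4, 14, 41], [207.3, 188.2])]
green [([277, 254, 3, 2, 5], [278.2, 254.4])]
blue 206 248 190 217
white [270, 230, 41, 28, 607] [290.5 243.5] [ 0.609 -0.003  0.014] [ 0.597 -0.017  0.03 ]
```

View pics/crop0.png

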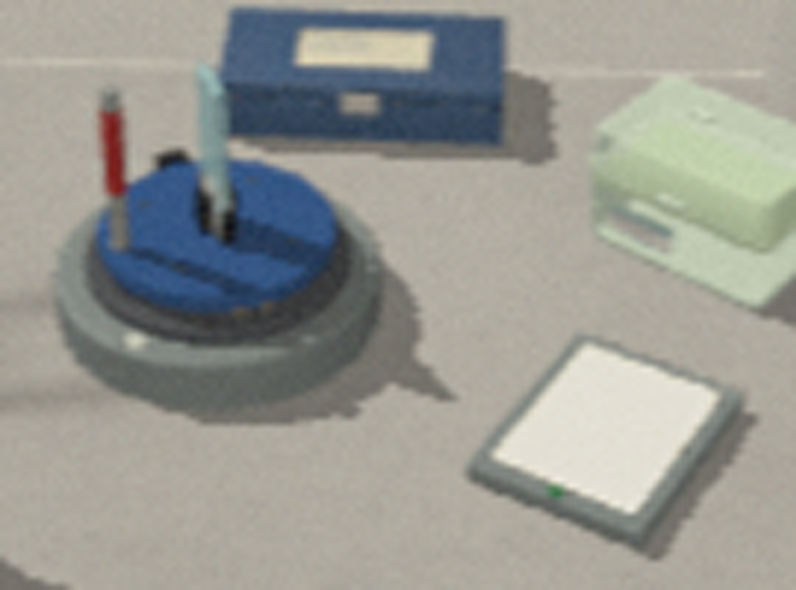

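View pics/crop1.png

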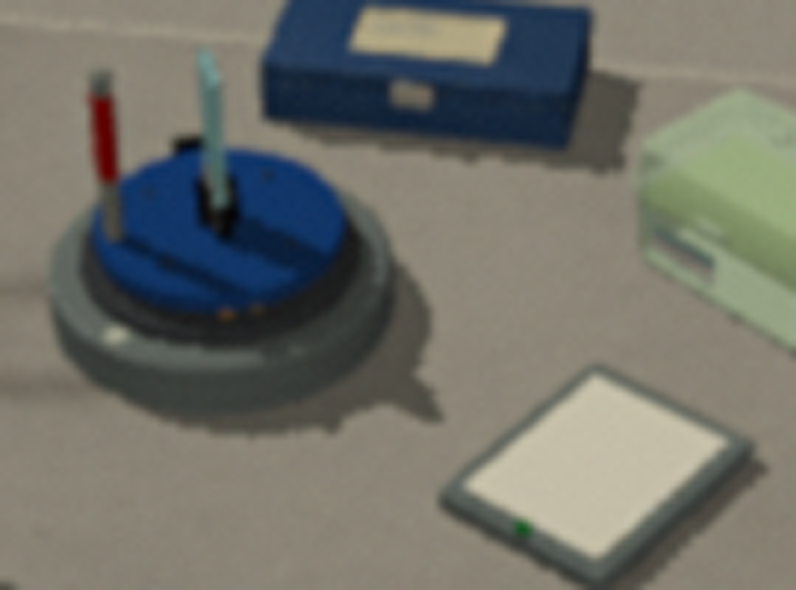

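Crops: the white dot is at scene (212.5,222.8) and side (209.5,222), the green dot at scene (284.2,248.2), and the red grip at (208.7,190.8). The slide is nearly edge-on. I'll work out the positions from these.

```bash
python3 - <<'E'
from h import *
cs=[shot("scene"),shot("side")]
def tri(a,b):
    (e1,d1),(e2,d2)=ray(cs[0],*a),ray(cs[1],*b)
    s=np.linalg.lstsq(np.c_[d1,-d2],e2-e1,rcond=None)[0]
    return (e1+s[0]*d1+e2+s[1]*d2)/2
for n,a,b,z in [("dot",(212.5,222.8),(209.5,222),.03),("green",(284.2,248.2),(278.2,254.4),.014),("red",(208.7,190.8),(207.3,188.2),.1135),("pintop",(208.6,180.3),(207.1,178),.149),("slidetop",(225,176.8),(224.8,174.7),.144)]:
    print(n,tri(a,b).round(3),plane(cs[0],*a,z).round(3),plane(cs[1],*b,z).round(3))
for c in cs:
    h=cv2.cvtColor(c[0],cv2.COLOR_RGB2HSV)
    b=((h[...,0]>100)&(h[...,0]<125)&(h[...,1]>150)).astype(np.uint8);b[:190]=0;b[:,:195]=0;b[:,255:]=0
    k=max(cv2.findContours(b,0,1)[0],key=cv2.contourArea)
    P=np.array([plane(c,*p[0],.054)[:2] for p in k])
    hull=cv2.convexHull(P.astype(np.float32)); print("table",cv2.minEnclosingCircle(hull))
    w=((h[...,1]<60)&(h[...,2]>150)).astype(np.uint8);
    m=np.zeros_like(w);m[222:262,265:320]=1
    w=((h[...,2]>(175 if c is cs[0] else 150)).astype(np.uint8))&m
    k=max(cv2.findContours(w,0,1)[0],key=cv2.contourArea)
    P=np.array([plane(c,*p[0],.014)[:2] for p in k]).astype(np.float32); print("pad",cv2.minAreaRect(P))
E
```

```text
dot [0.471 0.191 0.028] [0.47  0.189 0.03 ] [0.471 0.19  0.03 ]
green [ 0.551 -0.023  0.02 ] [ 0.556 -0.019  0.014] [ 0.555 -0.018  0.014]
red [0.496 0.232 0.111] [0.493 0.229 0.114] [0.495 0.23  0.114]
pintop [0.497 0.23  0.147] [0.495 0.228 0.149] [0.495 0.228 0.149]
slidetop [0.545 0.215 0.147] [0.547 0.217 0.144] [0.547 0.219 0.144]
table ((0.5395941734313965, 0.20878733694553375), 0.062431104481220245)
pad ((0.6103692054748535, -0.003236517310142517), (0.1034349724650383, 0.07810205966234207), 14.531859397888184)
table ((0.5400694608688354, 0.21100178360939026), 0.06732836365699768)
pad ((0.6097272634506226, -0.001956656575202942), (0.10133740305900574, 0.07696537673473358), 14.618474960327148)
```

```bash
cat >> h.py <<'E'
def go(p,yaw=None,rot=None):
    "tool-axes shift and rotvec from measured pose to target"
    o=readout.observe(); A=R.from_euler('xyz',o["tcp_rot"],degrees=True)
    B=R.from_euler('xyz',[180,0,yaw],degrees=True) if rot is None else rot
    print("shift",A.inv().apply(np.array(p)-o["tcp_pos"]).round(4),"rv",(A.inv()*B).as_rotvec(degrees=True).round(1))
E
python3 - <<'E'
from h import *
c=shot("scene")
for u,v in[(153,185),(130,195),(180,195),(130,210)]: print(plane(c,u,v,0).round(3))
for u,v in[(103,104),(140,100)]: print(plane(c,u,v,0.3).round(3))
go([0.44,0.24,0.25],161)
E
```

```text
[0.472 0.529 0.   ]
[0.383 0.528 0.   ]
[0.506 0.412 0.   ]
[0.341 0.451 0.   ]
[0.389 0.596 0.3  ]
[0.489 0.551 0.3  ]
shift [-0.3142 -0.1345 -0.0188] rv [-0.  -0.  -3.6]
```

>>> {"op": "nudge_tcp", "data": {"ticks": "-0.04 -0.017 -0.0025 0 0 0;-0.08 -0.034 -0.005 0 0 0;-0.12 -0.051 -0.0075 0 0 -1;-0.16 -0.068 -0.01 0 0 -2;-0.2 -0.086 -0.012 0 0 -3;-0.24 -0.103 -0.014 0 0 -3.6;-0.28 -0.12 -0.017 0 0 -3.6;-0.314 -0.1345 -0.019 0 0 -3.6;-0.314 -0.1345 -0.019 0 0 -3.6", "jaw": 0.045}}

```text
time: 1.35
tcp_pos: [0.4427, 0.237, 0.2503]
tcp_rot: [-180.0, 0.1, 160.7]
wrist_force: [-0.7, -0.5, -0.4]
grip_width: 0.0453
finger_force: 0.0
```

```bash
python3 - <<'E'
from h import *
c=shot("wrist"); print(c[1:]); save(c,"pics/w1.png"); print(readout.observe()["joints"].round(1))
for p in[(.495,.229,.149),(.544,.212,.144),(.4705,.19,.03)]: print(proj(c,p).round(1))
E
```

```text
(np.float64(306.1292201150462), 256.3666371641125, 191.78642017891514, array([0.36509812, 0.26309343, 0.39322223]), array([[ 3.31780712e-01,  8.93407106e-01,  3.02894870e-01],
       [ 9.43356106e-01, -3.13905817e-01, -1.07435538e-01],
       [-9.03211467e-04,  3.21382765e-01, -9.46948944e-01]]))
[20.7 -0.4  4.6 95.   0.  39.9]
[268.8 245.7]
[268.2 290.9]
[229.5 192.1]
```

View pics/w1.png

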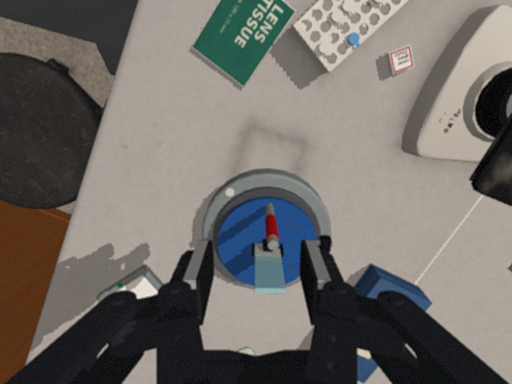

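Wrist view: the dot is at (230,192), the red grip around (272,232) with the pin top near (273,246), and the clear slide top is at (269,290). These match the projections to about 3 px. I'll refine the pin and slide before moving.

```bash
python3 - <<'E'
from h import *
c=shot("wrist");h=cv2.cvtColor(c[0],cv2.COLOR_RGB2HSV)
red=(((h[...,0]<8)|(h[...,0]>172))&(h[...,1]>150)).astype(np.uint8);red[:190]=0;red[300:]=0;red[:,:240]=0;red[:,300:]=0
v,u=np.nonzero(red);print(u.min(),u.max(),v.min(),v.max())
for r,z in((v.max()-1,.138),(v.min()+1,.089)): print(r,plane(c,u[v==r].mean(),r,z).round(4))
cy=((h[...,0]>85)&(h[...,0]<105)&(h[...,1]>30)&(h[...,1]<130)&(h[...,2]>100)).astype(np.uint8);cy[:230]=0;cy[310:]=0;cy[:,:240]=0;cy[:,300:]=0
k=max(cv2.findContours(cy,0,1)[0],key=cv2.contourArea);x,y,w,hh=cv2.boundingRect(k);print(x,y,w,hh)
b=(y+hh-1); 
for p in((x,b-4),(x+w,b-4)):print(plane(c,*p,.144).round(4))
bl=((h[...,0]>100)&(h[...,0]<125)&(h[...,1]>150)).astype(np.uint8);bl[:,:205]=0;bl[:,320:]=0;bl[:185]=0;bl[290:]=0
k=max(cv2.findContours(bl,0,1)[0],key=cv2.contourArea);P=cv2.convexHull(np.array([plane(c,*p[0],.054)[:2] for p in k],np.float32));print(cv2.minEnclosingCircle(P))
go([.495,.229,.21],161)
E
```

```text
264 276 217 243
242 [0.494  0.2267 0.138 ]
218 [0.4932 0.2334 0.089 ]
252 258 33 38
[0.5369 0.1992 0.144 ]
[0.5474 0.2293 0.144 ]
((0.5423600077629089, 0.21421310305595398), 0.062465850263834)
shift [-0.0554  0.0079  0.0402] rv [ 0.  -0.  -0.1]
```

>>> {"op": "nudge_tcp", "data": {"ticks": "-0.03 0.005 0 0 0 0;-0.054 0.0085 0.02 0 0 0;-0.054 0.0085 0.06 0 0 0;-0.054 0.0085 0.1 0 0 0;-0.054 0.0085 0.135 0 0 0;-0.054 0.0085 0.144 0 0 0;-0.054 0.0085 0.144 0 0 0", "jaw": 0.035}}

```text
time: 2.15
tcp_pos: [0.4914, 0.2312, 0.1047]
tcp_rot: [-179.9, -0.2, 161.1]
wrist_force: [-0.5, 0.8, -1.1]
grip_width: 0.0352
finger_force: 0.0
```

>>> {"op": "nudge_tcp", "data": {"ticks": "0 0 0 0 0 0;0 0 0 0 0 0;0 0 0 0 0 0;0 0 0 0 0 0", "jaw": 0.0, "grip_n": 25}}

```text
time: 2.55
tcp_pos: [0.4955, 0.2336, 0.1092]
tcp_rot: [179.6, 0.2, 161.1]
wrist_force: [0.4, 5.6, -3.1]
grip_width: 0.011
finger_force: 25.4
```

>>> {"op": "nudge_tcp", "data": {"ticks": "0 0 0 0 0 0;0 0 0 0 0 0"}}

```text
time: 2.75
tcp_pos: [0.4955, 0.2336, 0.1092]
tcp_rot: [179.6, 0.2, 161.1]
wrist_force: [-0.0, 6.6, -2.4]
grip_width: 0.0111
finger_force: 25.4
```

>>> {"op": "nudge_tcp", "data": {"ticks": "-0.0004 -0.005 0 0 0 -7.5;-0.0018 -0.0115 0 0 0 -15;-0.004 -0.018 0 0 0 -22.5;-0.007 -0.024 0 0 0 -30;-0.0107 -0.0297 0 0 0 -37.5;-0.0152 -0.0348 0 0 0 -45;-0.0203 -0.0393 0 0 0 -52.5;-0.026 -0.043 0 0 0 -60;-0.0321 -0.046 0 0 0 -67.5;-0.0385 -0.0482 0 0 0 -75;-0.0452 -0.0496 0 0 0 -82.5;-0.052 -0.05 0 0 0 -90"}}

```text
time: 3.95
tcp_pos: [0.5259, 0.1677, 0.1094]
tcp_rot: [179.9, 0.1, -108.6]
wrist_force: [-12.1, 3.4, 4.1]
grip_width: 0.0112
finger_force: 25.9
```

>>> {"op": "nudge_tcp", "data": {"ticks": "0 0 0 0 0 0;0 0 0 0 0 0"}}

```text
time: 4.15
tcp_pos: [0.5255, 0.1678, 0.1094]
tcp_rot: [179.9, 0.1, -108.9]
wrist_force: [-6.9, 2.8, 4.1]
grip_width: 0.0113
finger_force: 25.7
```

```bash
python3 - <<'E'
from h import *
c=shot("scene");d=shot("side")
for q in(c,d):
    h=cv2.cvtColor(q[0],cv2.COLOR_RGB2HSV);red=(((h[...,0]<8)|(h[...,0]>172))&(h[...,1]>150));red[:165]=0;red[230:]=0;red[:,:190]=0;red[:,270:]=0
    v,u=np.nonzero(red);print(len(u),u.mean(),v.mean() if len(u) else 0)
E
```

```text
30 232.3 196.6
56 229.42857142857142 195.94642857142858
```

>>> {"op": "nudge_tcp", "data": {"ticks": "-0.0004 -0.0075 0 0 0 -7.5;-0.0018 -0.015 0 0 0 -15;-0.004 -0.0215 0 0 0 -22.5;-0.007 -0.0275 0 0 0 -30;-0.0107 -0.033 0 0 0 -37.5;-0.0152 -0.038 0 0 0 -45;-0.0203 -0.0425 0 0 0 -52.5;-0.026 -0.0465 0 0 0 -60;-0.0321 -0.0495 0 0 0 -67.5;-0.0385 -0.0515 0 0 0 -75;-0.0452 -0.053 0 0 0 -82.5;-0.052 -0.0535 0 0 0 -90"}}

```text
time: 5.45
tcp_pos: [0.5836, 0.187, 0.1086]
tcp_rot: [178.2, 0.7, -18.9]
wrist_force: [-33.5, -34.6, 20.9]
grip_width: 0.0109
finger_force: 34.7
```

>>> {"op": "nudge_tcp", "data": {"ticks": "0 0 0 0 0 0;0 0 0 0 0 0;0 0 0 0 0 0"}}

```text
time: 5.75
tcp_pos: [0.5834, 0.1867, 0.1086]
tcp_rot: [178.3, 0.7, -19.3]
wrist_force: [-28.5, -26.2, 16.6]
grip_width: 0.011
finger_force: 32.2
```

```bash
python3 - <<'E'
from h import *
p=readout.observe()["tcp_pos"][:2]-[.544,.2145];print(np.hypot(*p),np.degrees(np.arctan2(p[1],p[0])),readout.observe()["joints"].round(1))
E
```

```text
0.048176331070724776 -35.192496660016964 [  12.    17.9    9.    82.6   -1.1 -148.7]
```

```bash
python3 - <<'E'
from h import *
c=shot("scene");d=shot("wrist")
t=cv2.resize(c[0][130:250,170:310],None,fx=4,fy=4,interpolation=cv2.INTER_CUBIC)
w=cv2.resize(d[0],(560,420));t=t[:420] if 0 else cv2.resize(t,(490,420))
t=np.hstack([t,w[:,125:435]]);cv2.imwrite("pics/q.png",t[:,:,::-1])
E
```

```text
(no output)
```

View pics/q.png

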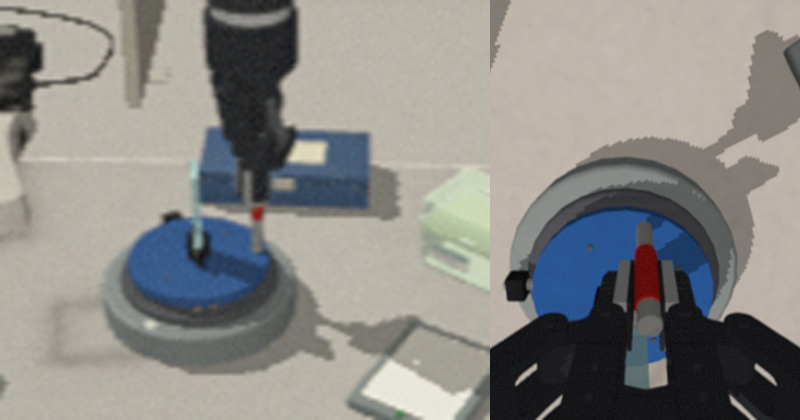

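>>> {"op": "nudge_tcp", "data": {"ticks": "0 0.005 0 0 0 0;0 0.01 0 0 0 0;0 0.01 0 0 0 0"}}

```text
time: 6.15
tcp_pos: [0.5835, 0.1863, 0.1085]
tcp_rot: [179.5, 0.7, -19.0]
wrist_force: [-17.6, -6.0, 9.7]
grip_width: 0.011
finger_force: 27.1
```

```bash
python3 - <<'E'
from h import *
o=readout.observe();print(o["moment"],o["joints"].round(1))
c=shot("scene");s=shot("side")
for q in(c,s):
    h=cv2.cvtColor(q[0],cv2.COLOR_RGB2HSV);red=(((h[...,0]<8)|(h[...,0]>172))&(h[...,1]>120));red[:165]=0;red[225:]=0;red[:,:190]=0;red[:,262:]=0
    v,u=np.nonzero(red);print(len(u),u.mean(),v.min(),v.max(),"red bottom",plane(q,u[v==v.max()].mean(),v.max()+.5,.089).round(4))
print("base",plane(c,243.7,201.4,.054))
for u,v in((180,97),(340,104)):print([plane(c,u,v,z).round(3) for z in(.3,.4)])
E
```

```text
[-1.1007738   3.88179717 -0.05348733] [ 1.150e+01  1.710e+01  7.900e+00  8.170e+01 -1.000e-01 -1.495e+02]
9 243.11111111111111 189 192 red bottom [0.5843 0.1803 0.089 ]
11 244.0909090909091 189 192 red bottom [0.5855 0.1799 0.089 ]
base [0.58746341 0.18092975 0.054     ]
[array([0.597, 0.49 , 0.3  ]), array([0.446, 0.254, 0.4  ])]
[array([0.93 , 0.106, 0.3  ]), array([ 0.7 , -0.04,  0.4 ])]
```

```bash
python3 - <<'E'
from h import *
c=shot("scene");s=shot("side")
t=np.vstack([np.hstack([c[0][:250,100:400],s[0][:250,100:400]])]);cv2.imwrite("pics/full.png",cv2.resize(t,(780,325),interpolation=cv2.INTER_CUBIC)[:,:,::-1])
def tri(a,b):
    (e1,d1),(e2,d2)=ray(c,*a),ray(s,*b)
    k=np.linalg.lstsq(np.c_[d1,-d2],e2-e1,rcond=None)[0]
    return (e1+k[0]*d1+e2+k[1]*d2)/2
print(tri((357,95),(387,83)),plane(c,210,157,0),plane(c,0,275,0),plane(c,200,275,0))
E
```

```text
[1.14020331 0.17803978 0.26942492] [0.74657073 0.55329459 0.        ] [-0.0379755   0.42643015  0.        ] [0.33316462 0.07269836 0.        ]
```

View pics/full.png

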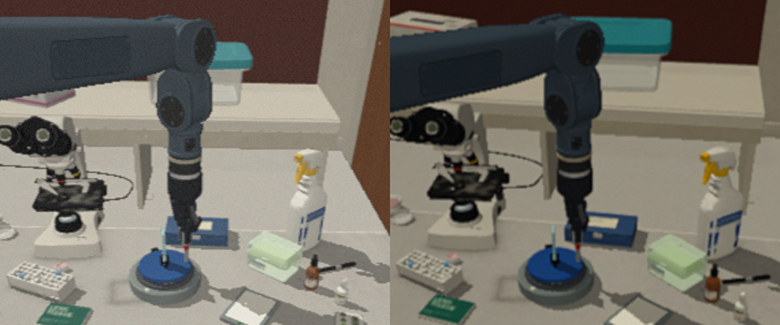

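The arm is clear of the shelf (edge about 0.35 m away), and the pin is still in the fingers at roughly -38° from the axis. Something is resisting there, so I'll unload, release and look from above.

>>> {"op": "nudge_tcp", "data": {"ticks": "-0.003 0.0025 -0.002 0 0 0;-0.006 0.005 -0.004 0 0 0;-0.006 0.005 -0.004 0 0 0"}}

```text
time: 6.65
tcp_pos: [0.5826, 0.1852, 0.109]
tcp_rot: [179.9, 0.1, -19.0]
wrist_force: [-0.8, -0.7, -11.2]
grip_width: 0.0112
finger_force: 25.0
```

>>> {"op": "nudge_tcp", "data": {"ticks": "0 0 0 0 0 0;0 0 0 0 0 0", "jaw": 0.03}}

```text
time: 6.85
tcp_pos: [0.5856, 0.1862, 0.1133]
tcp_rot: [-179.8, -0.3, -19.0]
wrist_force: [0.1, -0.2, 0.7]
grip_width: 0.0296
finger_force: 0.0
```

>>> {"op": "nudge_tcp", "data": {"ticks": "0 0 -0.03 0 0 0;0 0 -0.06 0 0 0;-0.04 0 -0.1 0 0 0;-0.08 0 -0.13 0 0 0;-0.08 0 -0.13 0 0 0"}}

```text
time: 7.35
tcp_pos: [0.5082, 0.2141, 0.2496]
tcp_rot: [-179.5, -0.6, -18.8]
wrist_force: [1.1, 0.7, -0.4]
grip_width: 0.0301
finger_force: 0.0
```

```bash
python3 - <<'E'
from h import *
c=shot("wrist")
save((cv2.resize(c[0][150:384,130:400],None,fx=2.4,fy=2.4,interpolation=cv2.INTER_CUBIC),),"pics/w2.png")
h=cv2.cvtColor(c[0],cv2.COLOR_RGB2HSV)
red=(((h[...,0]<8)|(h[...,0]>172))&(h[...,1]>150)).astype(np.uint8)
n,l,st,ce=cv2.connectedComponentsWithStats(red);i=[k for k in range(1,n) if st[k][4]>60];print([(st[k].tolist()) for k in i])
for a in((.544,.2135),):
  for r,z in((52,.089),(52,.138)):
    for t in(-38,-19): print(t,z,proj(c,(a[0]+.052*np.cos(np.radians(t)),a[1]+.052*np.sin(np.radians(t)),z)).round(1))
E
```

```text
[]
-38 0.089 [263.   90.1]
-19 0.089 [245.1  86.9]
-38 0.138 [263.8  89.6]
-19 0.138 [242.4  85.8]
```

View pics/w2.png

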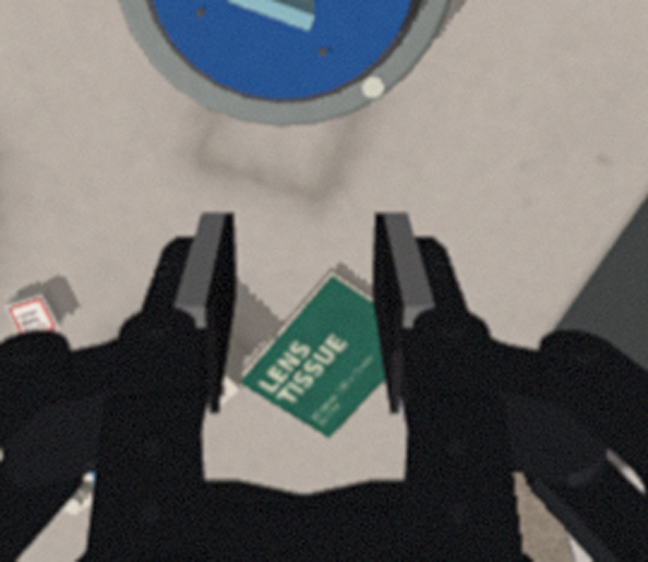

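The crop shows the white dot at crop (372,88), the slide slanted about 18°, and the pin cut off above. I'll measure the slide top's orientation and the pin cap numerically.

```bash
python3 - <<'E'
from h import *
c=shot("wrist");h=cv2.cvtColor(c[0],cv2.COLOR_RGB2HSV)
cy=((h[...,0]>80)&(h[...,0]<105)&(h[...,1]>25)&(h[...,1]<135)&(h[...,2]>90)).astype(np.uint8);cy[175:]=0;cy[:90]=0;cy[:,:190]=0;cy[:,310:]=0
k=max(cv2.findContours(cy,0,1)[0],key=cv2.contourArea);print(cv2.boundingRect(k),cv2.contourArea(k))
P=np.array([plane(c,*p[0],.144)[:2] for p in k],np.float32)
r=cv2.minAreaRect(P);print(r);print(cv2.boxPoints(r).round(3).tolist())
s=c[0][60:180:1,190:310]
save((cv2.resize(s,None,fx=5,fy=5,interpolation=cv2.INTER_CUBIC),),"pics/w3.png")
red=(((h[...,0]<10)|(h[...,0]>170))&(h[...,1]>90));red[130:]=0;red[:,:200]=0;red[:,300:]=0
v,u=np.nonzero(red);print(len(u),u.mean(),v.mean(),plane(c,u.mean(),v.mean(),.12))
E
```

```text
(224, 135, 37, 30) 592.0
((0.5468739867210388, 0.21117691695690155), (0.029957672581076622, 0.01569567807018757), 50.808467864990234)
[[0.531000018119812, 0.20499999821186066], [0.5429999828338623, 0.19499999284744263], [0.5619999766349792, 0.21799999475479126], [0.550000011920929, 0.2280000001192093]]
25 259.36 90.68 [0.5858808  0.18450142 0.12      ]
```

View pics/w3.png

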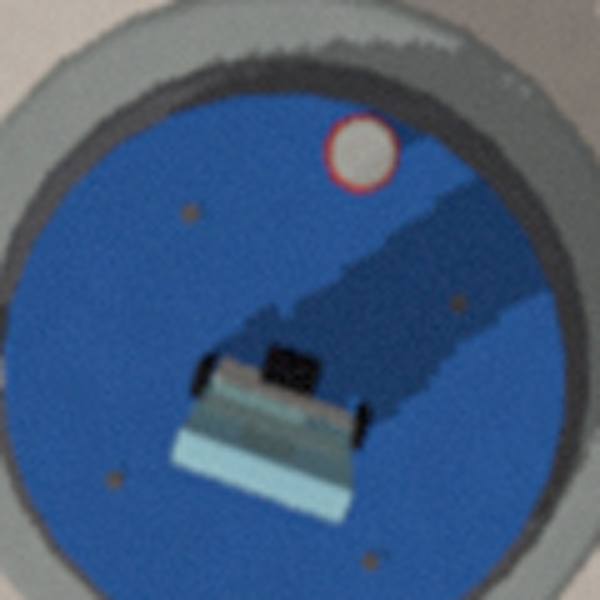

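Slide top axis is at 51°, so the rotor is at about 160° and 20° short, with the pin at about (0.585,0.183). I'll re-approach at yaw -38 and cage the pin loosely instead of clamping it.

```bash
python3 - <<'E'
from h import *
c=shot("wrist");print(plane(c,262.4,90.6,.149))
go([.585,.183,.2],-38);go([.585,.183,.108],-38)
E
```

```text
[0.58531851 0.18146395 0.149     ]
shift [0.0811 0.0032 0.0428] rv [-0.2 -0.2 19.1]
shift [0.0806 0.0035 0.1348] rv [-0.2 -0.2 19.1]
```

>>> {"op": "nudge_tcp", "data": {"ticks": "0.03 0.002 0.01 0 0 8;0.06 0.004 0.025 0 0 15;0.0818 0.0046 0.043 0 0 19;0.0818 0.0046 0.075 0 0 19;0.0818 0.0046 0.11 0 0 19;0.0818 0.0046 0.134 0 0 19;0.0818 0.0046 0.134 0 0 19", "jaw": 0.03}}

```text
time: 8.2
tcp_pos: [0.5801, 0.1792, 0.0987]
tcp_rot: [179.4, 0.5, -38.0]
wrist_force: [-0.0, 0.1, -1.1]
grip_width: 0.03
finger_force: 0.0
```

>>> {"op": "nudge_tcp", "data": {"ticks": "0 0 0 0 0 0;0 0 0 0 0 0;0 0 0 0 0 0", "jaw": 0.016}}

```text
time: 8.5
tcp_pos: [0.5854, 0.1812, 0.1086]
tcp_rot: [-179.8, -0.2, -38.0]
wrist_force: [-0.9, 0.2, 1.0]
grip_width: 0.0158
finger_force: 0.0
```

>>> {"op": "nudge_tcp", "data": {"ticks": "0 -0.002 0 0 0 -2;0 -0.004 0 0 0 -4;0 -0.006 0 0 0 -6;-0.0005 -0.008 0 0 0 -8;-0.0005 -0.008 0 0 0 -8"}}

```text
time: 9.0
tcp_pos: [0.5881, 0.1859, 0.1084]
tcp_rot: [179.8, -0.1, -30.0]
wrist_force: [-2.6, -2.8, 2.3]
grip_width: 0.016
finger_force: 2.2
```

>>> {"op": "nudge_tcp", "data": {"ticks": "0 -0.002 0 0 0 2;0 -0.004 0 0 0 3;0 -0.006 0 0 0 4;-0.0003 -0.008 0 0 0 4;-0.0003 -0.008 0 0 0 4"}}

```text
time: 9.5
tcp_pos: [0.5923, 0.1958, 0.1067]
tcp_rot: [-179.9, 0.0, -33.9]
wrist_force: [-0.0, -0.5, 1.0]
grip_width: 0.0161
finger_force: 0.0
```

```bash
python3 - <<'E'
from h import *
p=readout.observe()["tcp_pos"][:2]-[.544,.2135];print(np.hypot(*p),np.degrees(np.arctan2(p[1],p[0])),readout.observe()["joints"].round(1),readout.observe()["moment"])
E
```

```text
0.05138971107400164 -20.12216343213068 [ 1.21e+01  1.78e+01  8.60e+00  8.08e+01  1.00e-01 -1.34e+02] [-0.00162056 -0.0146377   0.01808327]
```

>>> {"op": "nudge_tcp", "data": {"ticks": "0 0 0 0 0 0;0 0 -0.004 0 0 0", "jaw": 0.03}}

```text
time: 9.7
tcp_pos: [0.5913, 0.195, 0.1096]
tcp_rot: [179.9, 0.1, -33.9]
wrist_force: [-0.6, -0.5, 0.4]
grip_width: 0.0301
finger_force: 0.0
```

>>> {"op": "nudge_tcp", "data": {"ticks": "0 0 -0.03 0 0 0;0 0 -0.06 0 0 0;-0.04 0 -0.1 0 0 0;-0.08 0 -0.135 0 0 0;-0.08 0 -0.135 0 0 0;-0.08 0 -0.135 0 0 0"}}

```text
time: 10.3
tcp_pos: [0.526, 0.2407, 0.2483]
tcp_rot: [-179.8, -0.2, -33.8]
wrist_force: [1.8, 0.9, -0.5]
grip_width: 0.0301
finger_force: 0.0
```

```bash
cat > sl.py <<'E'
from h import *
c=shot("wrist");h=cv2.cvtColor(c[0],cv2.COLOR_RGB2HSV)
cy=((h[...,0]>80)&(h[...,0]<105)&(h[...,1]>25)&(h[...,1]<135)&(h[...,2]>150)).astype(np.uint8);cy[200:]=0;cy[:70]=0;cy[:,:150]=0;cy[:,350:]=0
for k in sorted(cv2.findContours(cy,0,1)[0],key=cv2.contourArea)[-2:]:
    print(cv2.boundingRect(k),cv2.contourArea(k),c[0][int(k[:,0,1].mean()),int(k[:,0,0].mean())])
    r=cv2.minAreaRect(np.array([plane(c,*p[0],.144)[:2] for p in k],np.float32));print(r)
red=(((h[...,0]<10)|(h[...,0]>170))&(h[...,1]>90)).astype(np.uint8);red[130:]=0;red[:,:180]=0;red[:,330:]=0
v,u=np.nonzero(red);print(len(u),u.min(),u.max(),v.min(),v.max(),plane(c,(u.min()+u.max())/2,(v.min()+v.max())/2,.138))
go([.544,.2135,.2],-19)
E
python3 sl.py
```

```text
(253, 152, 37, 13) 212.0 [139 179 189]
((0.5431477427482605, 0.2139340490102768), (0.02991342730820179, 0.005832854192703962), 66.30686950683594)
20 251 264 85 99 [0.59239637 0.19443206 0.138     ]
shift [0.0295 0.0119 0.0459] rv [ -0.1  -0.1 -14.9]
```

```bash
python3 - <<'E'
from h import *
a=np.array([.5435,.214])
for n in("wrist","scene","side"):
    c=shot(n)
    q=proj(c,(*(a+.078*np.array([np.cos(1.2),np.sin(1.2)])),.05));print(n,q)
    x,y=q.astype(int);r=45 if n=="wrist" else 14
    x0=max(x-r,0);y0=max(y-r,0)
    g=c[0][y0:y+r,x0:x+r].max(2)
    m=(g<45).astype(np.uint8)
    nn,l,st,ce=cv2.connectedComponentsWithStats(m)
    for i in range(1,nn):
        if st[i][4]>6:
            u,v=ce[i]+[x0,y0];p=plane(c,u,v,.045)[:2]-a
            print(st[i].tolist(),u.round(1),v.round(1),np.hypot(*p).round(4),np.degrees(np.arctan2(p[1],p[0])).round(1))
E
```

```text
wrist [198.46913846 156.00133667]
[43, 34, 15, 17, 173] 202.5 153.2 0.0739 67.8
scene [217.95282748 190.45648334]
side [221.20890116 188.21128919]
[17, 22, 7, 6, 19] 226.7 199.3 0.025 55.3
```

The roller housing (stand y) is at 67.8°, the slide y axis at about 66–68° and the pin at about -21.6°, so the table is in the 180° detent. Next I'll grip the slide.

```bash
python3 - <<'E'
from h import *
go([.5435,.2138,.19],-22.3);go([.5435,.2138,.10],-22.3)
E
```

```text
shift [0.0288 0.0103 0.0528] rv [  0.2   0.1 -11.7]
shift [0.029  0.01   0.1428] rv [  0.2   0.1 -11.7]
```

>>> {"op": "nudge_tcp", "data": {"ticks": "0.015 0.005 0.01 0 0 -6;0.029 0.01 0.03 0 0 -11.7;0.029 0.01 0.055 0 0 -11.7;0.029 0.01 0.055 0 0 -11.7;0.029 0.01 0.055 0 0 -11.7", "jaw": 0.05}}

```text
time: 11.0
tcp_pos: [0.5433, 0.2141, 0.1883]
tcp_rot: [179.8, 0.2, -22.3]
wrist_force: [0.3, -0.1, 0.6]
grip_width: 0.0503
finger_force: 0.0
```

```bash
python3 - <<'E'
from h import *
go([.5435,.2138,.10],-22.3)
E
```

```text
shift [ 0.0006 -0.      0.0883] rv [ 0.2  0.2 -0. ]
```

>>> {"op": "nudge_tcp", "data": {"ticks": "0 0 0.03 0 0 0;0 0 0.06 0 0 0;0 0 0.08 0 0 0;0 0 0.088 0 0 0;0 0 0.088 0 0 0"}}

```text
time: 11.5
tcp_pos: [0.5438, 0.2149, 0.102]
tcp_rot: [180.0, 0.1, -22.3]
wrist_force: [0.4, 0.1, -0.3]
grip_width: 0.0499
finger_force: 0.0
```

>>> {"op": "nudge_tcp", "data": {"ticks": "0 0 0 0 0 0;0 0 0 0 0 0;0 0 0 0 0 0;0 0 0 0 0 0", "jaw": 0.02, "grip_n": 25}}

```text
time: 11.9
tcp_pos: [0.5455, 0.2153, 0.1045]
tcp_rot: [-179.9, -0.2, -22.3]
wrist_force: [-1.2, 1.0, 4.7]
grip_width: 0.0296
finger_force: 27.5
```

>>> {"op": "nudge_tcp", "data": {"ticks": "0 0 -0.005 0 0 0;0 0 -0.015 0 0 0;0 0 -0.03 0 0 0;0 0 -0.05 0 0 0;0 0 -0.08 0 0 0;0 0 -0.11 0 0 0;0 0 -0.13 0 0 0;0 0 -0.13 0 0 0"}}

```text
time: 12.7
tcp_pos: [0.5453, 0.2159, 0.2378]
tcp_rot: [-179.7, -0.3, -22.2]
wrist_force: [-0.5, 0.2, -0.2]
grip_width: 0.0295
finger_force: 27.1
```

```bash
python3 - <<'E'
from h import *
print(readout.observe()["joints"].round(1))
for n in("scene","side"): save(shot(n),f"pics/l_{n}.png")
E
```

```text
[ 1.500e+01  1.170e+01  1.630e+01  9.410e+01  1.000e-01 -1.427e+02]
```

>>> {"op": "nudge_tcp", "data": {"ticks": "0.003 0.012 -0.005 0 0 8;0.006 0.03 -0.01 0 0 16;0.009 0.05 -0.015 0 0 24;0.012 0.07 -0.02 0 0 32;0.015 0.09 -0.022 0 0 40;0.018 0.11 -0.022 0 0 48;0.021 0.13 -0.022 0 0 56;0.024 0.15 -0.022 0 0 64;0.027 0.17 -0.022 0 0 72;0.03 0.19 -0.022 0 0 80;0.032 0.198 -0.022 0 0 88;0.032 0.198 -0.022 0 0 96"}}

```text
time: 14.0
tcp_pos: [0.4972, 0.0186, 0.252]
tcp_rot: [179.8, -0.1, -118.7]
wrist_force: [-0.4, -0.2, -1.3]
grip_width: 0.0295
finger_force: 27.1
```

>>> {"op": "nudge_tcp", "data": {"ticks": "0 0 0 0 0 8;0 0 0 0 0 16;0 0 0 0 0 24;0 0 0 0 0 32;0 0 0 0 0 40;0 0 0 0 0 48;0 0 0 0 0 56;0 0 0 0 0 57;0 0 0 0 0 57"}}

```text
time: 14.9
tcp_pos: [0.4978, 0.0198, 0.2528]
tcp_rot: [180.0, -0.2, -175.1]
wrist_force: [0.3, -0.1, -0.1]
grip_width: 0.0295
finger_force: 27.1
```

```bash
python3 - <<'E'
from h import *
print(readout.observe()["joints"].round(1))
f=np.radians(3);z=np.array([np.cos(f),np.sin(f),0]);x=np.array([0,0,-1.]);y=np.cross(z,x)
go([.606,-.003,.16],rot=R.from_matrix(np.c_[x,y,z]))
E
```

```text
[ -5.5  -0.7   4.7  95.5   0.  -10.3]
shift [-0.1061 -0.032   0.0924] rv [  1.5 -90.2   1.4]
```

>>> {"op": "nudge_tcp", "data": {"ticks": "-0.01 -0.003 0 0 -8 0;-0.02 -0.006 0 0 -16 0;-0.03 -0.009 0 0 -24 0;-0.04 -0.012 0 0 -32 0;-0.05 -0.015 0 0 -40 0;-0.06 -0.018 0 0 -48 0;-0.07 -0.021 0 0 -56 0;-0.08 -0.024 0 0 -64 0;-0.09 -0.027 0 0 -72 0;-0.1 -0.03 0 0 -80 0;-0.106 -0.032 0 1.5 -88 1.4;-0.106 -0.032 0 1.5 -90 1.4"}}

```text
time: 16.1
tcp_pos: [0.6367, -0.0068, 0.2605]
tcp_rot: [-175.5, 86.1, -172.1]
wrist_force: [0.7, -0.2, 0.3]
grip_width: 0.0292
finger_force: 27.1
```

```bash
python3 - <<'E'
from h import *
print(readout.observe()["joints"].round(1))
f=np.radians(3);z=np.array([np.cos(f),np.sin(f),0]);x=np.array([0,0,-1.]);y=np.cross(z,x)
go([.606,-.003,.17],rot=R.from_matrix(np.c_[x,y,z]))
E
```

```text
[-16.4 -38.6 -69.3 -26.5  19.8  -1.7]
shift [ 0.0923  0.0061 -0.0241] rv [ 0.4 -3.9  0.3]
```

```bash
python3 - <<'E'
from h import *
for d in (20,30):
    f=np.radians(d);z=np.array([np.cos(f),np.sin(f),0]);x=np.array([0,0,-1.]);y=np.cross(z,x)
    go([.606,-.004,.17],rot=R.from_matrix(np.c_[x,y,z]))
E
```

```text
shift [ 0.0923  0.0051 -0.0242] rv [-16.6  -3.9  -0.3]
shift [ 0.0923  0.0051 -0.0242] rv [-26.6  -3.9  -0.6]
```

>>> {"op": "nudge_tcp", "data": {"ticks": "0.01 0.001 0 -6 0 0;0.02 0.002 -0.004 -12 -1 0;0.035 0.003 -0.01 -18 -2 0;0.05 0.004 -0.015 -24 -3 0;0.065 0.005 -0.02 -26.6 -3.9 -0.6;0.08 0.005 -0.024 -26.6 -3.9 -0.6;0.092 0.005 -0.024 -26.6 -3.9 -0.6;0.092 0.005 -0.024 -26.6 -3.9 -0.6;0.092 0.005 -0.024 -26.6 -3.9 -0.6"}}

```text
time: 17.0
tcp_pos: [0.6064, -0.0038, 0.1706]
tcp_rot: [124.3, 89.7, 154.3]
wrist_force: [-0.8, -0.2, -0.2]
grip_width: 0.0295
finger_force: 27.1
```

```bash
python3 - <<'E'
from h import *
print(readout.observe()["joints"].round(1))
f=np.radians(30);z=np.array([np.cos(f),np.sin(f),0]);x=np.array([0,0,-1.]);y=np.cross(z,x)
go([.606,-.004,.16],rot=R.from_matrix(np.c_[x,y,z]))
t=[shot(n)[0][y0:y0+200,x0:x0+200] for n,x0,y0 in(("scene",200,90),("side",190,90))]
save((cv2.resize(np.hstack(t),(800,400),interpolation=cv2.INTER_CUBIC),),"pics/fin.png")
E
```

```text
[-36.3   0.7 -62.7 -63.1  66.3  -0.1]
shift [ 0.0107 -0.     -0.0005] rv [ 0.1 -0.2 -0.2]
```

View pics/fin.png

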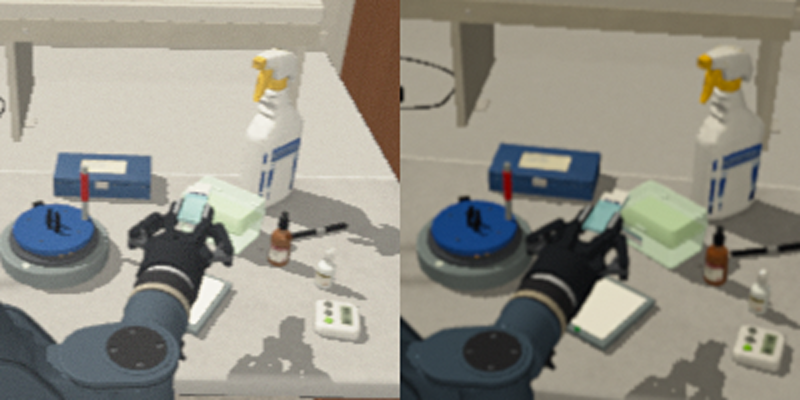

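The slide is level in the gripper over the pad. Everything else is undisturbed, and the pin is on the far side as intended. I'll lower it a little, let it settle, and hand in.

>>> {"op": "nudge_tcp", "data": {"ticks": "0.006 0 0 0 0 0;0.012 0 0 0 0 0;0.018 0 0 0 0 0;0.02 0 0 0 0 0;0.02 0 0 0 0 0;0.02 0 0 0 0 0;0.02 0 0 0 0 0"}}

```text
time: 17.8
tcp_pos: [0.6066, -0.0039, 0.1513]
tcp_rot: [119.5, 89.8, 149.6]
wrist_force: [0.6, -0.2, -0.7]
grip_width: 0.0295
finger_force: 27.1
```

```bash
python3 - <<'E'
from h import *
c=shot("scene");h=cv2.cvtColor(c[0],cv2.COLOR_RGB2HSV)
m=((h[...,0]>80)&(h[...,0]<105)&(h[...,1]>40)&(h[...,2]>100)).astype(np.uint8);m[:180]=0;m[235:]=0;m[:,:275]=0;m[:,:275]=0;m[:,330:]=0
f=np.array([np.cos(.524),np.sin(.524),0]);t=readout.observe()["tcp_pos"]
for d in(0,.019,.049):
    q=proj(c,t+f*d+[0,0,.003]);print(d,q.round(1),c[0][int(q[1]),int(q[0])])
print([c[0][int(v),int(u)].tolist() for u,v in[proj(c,t+f*d+[0,0,.003]) for d in np.arange(-.01,.06,.005)]])
print(readout.observe()["joint_vel"].round(2))
E
```

```text
0 [295.6 197.3] [187 216 205]
0.019 [296.9 193.5] [176 210 207]
0.049 [298.9 187.7] [238 237 226]
[[183, 214, 205], [184, 214, 203], [187, 216, 205], [195, 220, 213], [195, 223, 214], [181, 217, 212], [176, 210, 207], [165, 167, 166], [243, 240, 230], [243, 241, 233], [242, 240, 232], [240, 238, 228], [238, 237, 226], [229, 236, 219]]
[ 0.06 -0.2  -0.06  0.01 -0.02  0.17]
```

```bash
python3 -c "
from bench import manip, camrig, readout
print(manip.job_done())"
```

```text
the job is handed in; nothing more can be done
None
```

I turned the stand to the 180° click, the nearest to the dot (label about 40° off it), and handed the job in with the slide held still, level and label up about 15 cm above the middle of the light pad, frosted end away from the green dot; no verdict was printed.

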